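# Snap the yellow bearing cap home with the seating tool

## Robot

A 6-joint arm with a two-finger parallel gripper is mounted at the origin on the work surface. World frame = base frame: x ahead of the robot, y to its left, z up, the work surface at z = 0. Lengths are in m, angles in rad, forces in N, time in s.
With the tool pointing down it reaches from about 0.375 to 0.9 m from the base axis. Payload 3.1 kg.
Tool frame: the origin (TCP) lies between the finger pads; the fingertips stand 11 mm ahead of it and the grasp point (between the pads) lies 8 mm behind it; z points along the fingers, y is the direction in which the jaws open and shut (so a half turn about z gives the same grasp; the last joint's range is limited). The gripper opens to 85 mm and grips with 20 to 120 N. Pads are 22 mm wide; open, the fingers measure 114 mm over their backs; the gripper's body (76 mm by 85 mm) begins 54 mm behind the grasp point. The pads swing forward as they close: fully open they stand 13 mm farther back than shut.
Start: joints at [1.056, 0.527, 1.433, -0, 1.181, -0.178], TCP at [0.207, 0.59, 0.212] pointing down, gripper open.
Joint ranges: [-3.08, 3.08], [-0.75, 2.2], [0.22, 2.44], [-1.43, 4.57], [0, 2.65], [-2.85, 2.85]. Speed limits (rad/s): [2.79, 2.79, 3.14, 3.14, 3.14, 3.14].

## Interface

Orientations are given as a unit quaternion [x, y, z, w].
In Python, from station import manip gives the robot as it stands. The module is installed in compiled form; this text tells all that it offers.
- The arm moves only by the tool arm_command, never from a script. Its argument "rows" is a list of rows, each a list of 3 entries, a list of its own where there are three numbers: the shift along the world's x, y, z in mm, then the turn about the world's z in rad, then the closure, from -1 (fully open) to 1 (shut), so that 0 is half open. A call has 1 to 12 rows; each row shifts and turns the commanded pose from where the row before left it; what a row does not reach is not made up. A row lasts 1/8 s, in which the tool goes at most 62.5 mm and 10.7 degrees, less where a joint would pass 70% of its speed; a pose out of reach is approached as far as the arm can. A call with a gripper value outside its range is refused whole. The fingers move at their own pace and stop on an object; "squeeze" is the grip in N (left out, the last holds). Time passes only in rows, so rows that do not move let the fingers close. It gives the time, the measured TCP pose, the force and the opening at its end, in the units of the state.
- manip.sense(): the state, without advancing time (a new reading comes with each control period).
- manip.snapshot(name): name is "scene" or "side" or "wrist"; returns the picture (480x640x3 uint8, blue, green, red); there is no depth.
- manip.get_calibration(name): a dict with "fovy" (degrees; the focal length in pixels is half the picture's height over the tangent of half this angle, whatever the lens; pixels are square), "cx", "cy" (the principal point, pixels), "R" (3x3) and "t" (3): a world point X has camera coordinates R X + t. Camera axes: x right, y down, z forward; pixel columns grow to the right and rows downward; lengths in m; the calibration is good to about 2 mm. A picture is of the moment at which its call begins: read the wrist's pose just before it. get_calibration takes no time and is no camera call; for the wrist camera it gives the pose at the moment of the call.
- manip.sign_off(): hands the job in, once; it reports no verdict.
The state is a dict: "t": time; "q": joint angles; "qd": joint speeds; "tau": joint torques, N m; "tcp_pos": TCP position; "tool_rot": TCP orientation; "force": force on the tool from outside, world axes, zero at the start; "ft_torque": the same for the moment, N m; "finger_gap": opening from 0.0 (shut) to 1.0 (fully open).
Only numpy, scipy, OpenCV 4.12 (cv2) and the standard library are available. Lean on these libraries where they do the work, as an engineer would, in place of code of your own. Each camera call takes 0.05 s, during which the arm holds its last target.

## Task

Take the blue-handled seating tool, hold it upright and centred on the yellow end cap, and press straight down until the cap is snapped fully home, its rim flat on the bearing housing; press with the tool's white face only, not with the gripper. Then stand the tool upright on the bench again and let go. The housing with the black cap is still waiting for its bearing, so leave that cap as it is.

Things in the scene. Friction and masses are not known exactly. Their poses are not given: they have to be found in the camera images.
- seater_mid (a point): Centre, half-way up, of the loose seating tool, which starts standing on the bench: 95 mm tall overall, a round white pressing face 44 mm across and 14 mm thick at the bottom, a short steel neck 24 mm across (14 to 22 mm up), then a plain round blue handle 30 mm across from 22 mm up to the top at 95 mm. The flat pressing face lies 47.5 mm below this point; z points up the handle. About 0.22 kg. A similarly tall slim brass punch that stands nearby is not the tool.
- yellow_top (a point): Centre of the flat top of the yellow end cap, a disc 52 mm across and 6 mm thick, which rides straight up and down on a grey round bearing housing (68 mm across, top 50 mm above the bench, on a fixed 92 mm square foot). The cap starts standing proud, its top 64 to 66 mm above the bench, and is home when its top is 56 mm above the bench with its rim flat on the housing. z points up.
- yellow_cap (a joint): How far the yellow cap is pressed in, m: 0 to 0.002 standing proud at the start, 0.010 fully home against a hard stop. A stiff snap fit: it takes a steady push of about 9 to 10 N all the way, does not spring back, and stays where it is left.
- black_top (a point): Centre of the flat top of the black end cap, of the same shape and size on an identical housing, also standing proud at 64 to 66 mm. To be left as it is.
Things that resemble listed ones, but are neither listed nor needed, are in the scene too. Of the things that look like the part that bears seater_mid, the smallest one is meant.

How it is judged:
By the outcome, as a careful person would: the job done as asked, in the order asked, and still so for the second after the job is handed in, with the robot touching nothing.
It also fails if it takes over 43 s, if anything falls off the work surface, if the arm or the gripper's body presses on something with over 40 N, if the wrist force passes 120 N, or if a joint passes its speed limit or range.

## Working session

There is one attempt and no reset: what is moved stays moved. The work goes in short steps, Python scripts to look and compute and a tool call to move; the robot and the scene stay as the last step left them, time stands still between calls to the robot, and variables do not carry over. Pictures are saved under pics/ and viewed, and the job is handed in when it is done.

Besides the shell and the picture viewer there is one more tool, called after "Emit:" as name(argument=value, ...) on one line, values as JSON. arm_command: Moves the arm, as the interface text tells. Its arguments: {"type":"object","properties":{"rows":{"type":"array","items":{"type":"array"}},"squeeze":{"type":"number"}},"required":["rows"]}

```bash
mkdir -p pics
python3 - <<'E'
from station import manip
import cv2
for n in ("scene","side"):
    im=manip.snapshot(n); cv2.imwrite(f"pics/{n}0.png",im)
    c=manip.get_calibration(n); print(n,c)
s=manip.sense(); print({k:s[k] for k in("t","tcp_pos","tool_rot","force","finger_gap")})
E
```

```text
scene {'fovy': 54.75555869648311, 'cx': 322.695213062136, 'cy': 246.30359093513297, 'R': array([[ 0.2420039 ,  0.97024458, -0.00771739],
       [ 0.59766643, -0.15532966, -0.78655422],
       [-0.76434871,  0.18573676, -0.617473  ]]), 't': array([-0.12963026, -0.24437313,  1.205333  ])}
side {'fovy': 49.35878964387324, 'cx': 315.94019262744297, 'cy': 239.44735610460586, 'R': array([[-0.99356599, -0.11108444,  0.02206502],
       [-0.08882126,  0.64340753, -0.76035356],
       [ 0.07026665, -0.75742128, -0.6491345 ]]), 't': array([0.50111304, 0.10477586, 0.84073378])}
{'t': 0.1, 'tcp_pos': array([0.20619053, 0.58927186, 0.21103931]), 'tool_rot': array([ 1.67612630e-01,  9.85852430e-01, -9.40273989e-04, -3.28220047e-04]), 'force': array([0.17279607, 0.00132952, 0.13477903]), 'finger_gap': 0.9974287648592727}
```

View pics/scene0.png

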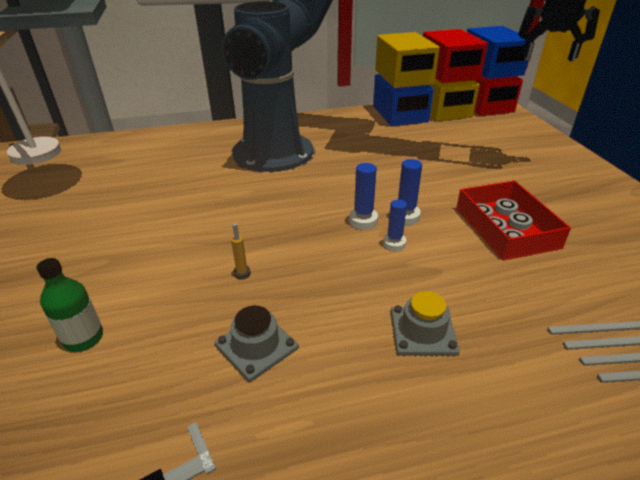

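View pics/side0.png

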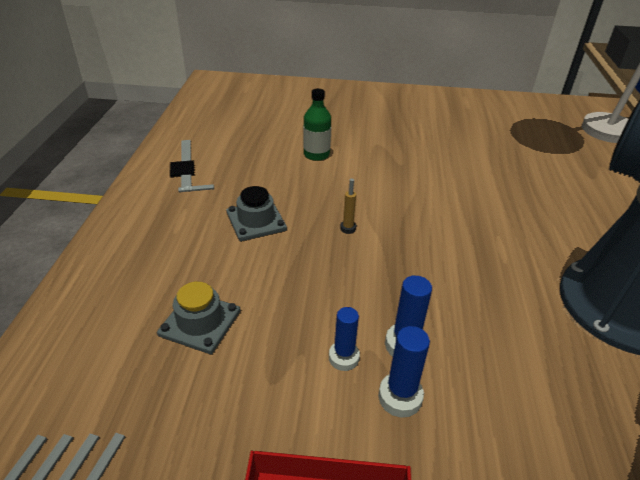

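The scene view shows three blue-handled tools, at scene pixels (364,195), (409,190) and (397,225). In the side view they are at (412,310), (407,370) and (345,338). The brass punch is at (239,255). The smallest blue one is scene (397,225), side (345,338). The yellow cap is at scene (428,304) and the black one at (253,320). Next I'll check this in a close crop and measure.

Run:
```python
import cv2,numpy as np
a=cv2.imread("pics/scene0.png")[150:360,330:490]; b=cv2.imread("pics/side0.png")[265:425,150:440]
cv2.imwrite("pics/cropA.png",cv2.resize(a,None,fx=2.8,fy=2.8,interpolation=cv2.INTER_CUBIC))
cv2.imwrite("pics/cropB.png",cv2.resize(b,None,fx=2.7,fy=2.7,interpolation=cv2.INTER_CUBIC))
for n in("scene","side"):
    im=cv2.imread(f"pics/{n}0.png");h=cv2.cvtColor(im,cv2.COLOR_BGR2HSV)
    for nm,lo,hi in(("blue",(110,150,60),(128,255,255)),("yel",(22,180,120),(32,255,255)),("white",(0,0,150),(180,50,255))):
        k,l,st,ce=cv2.connectedComponentsWithStats(cv2.inRange(h,lo,hi))
        for i in range(1,k):
            if st[i][4]>120: print(n,nm,st[i],ce[i].round(1))
```

```text
scene blue [486  59  39  19 228] [506.3  68.8]
scene blue [ 374   75   59   50 1377] [399.5 103. ]
scene blue [391 160  30  52 703] [408.9 183.8]
scene blue [357 163  19  39 333] [367.6 176.2]
scene yel [378  32  61  20 733] [407.2  41.4]
scene yel [ 534   38   49   72 1042] [557.4  74.3]
scene yel [411 291  36  26 700] [428.3 303.7]
scene white [ 22 137  36  20 315] [ 41.4 145.6]
scene white [199 450  14  19 156] [205.6 459.6]
side blue [ 389  276   43  122 3229] [410.3 336.3]
side blue [335 307  23  49 866] [345.7 330.6]
side yel [ 27 190  75  14 566] [ 64.4 196.5]
side yel [177 282  36  26 717] [194.3 294.3]
side white [588 118  39  17 363] [608.  126.3]
side white [386 325   9  24 127] [390.5 336.7]
side white [329 344  31  22 224] [342.  357.5]
side white [380 376  44  34 506] [399.  397.7]
```

View pics/cropA.png

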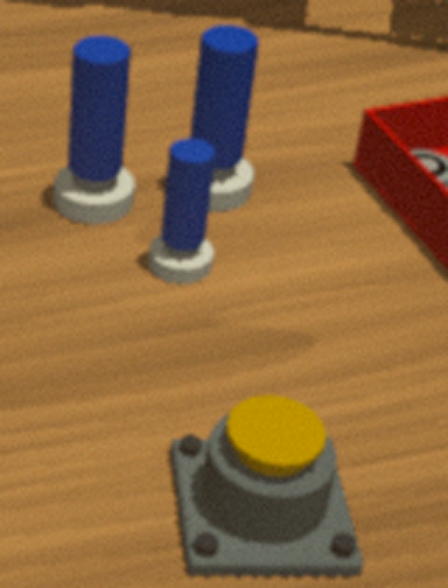

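View pics/cropB.png

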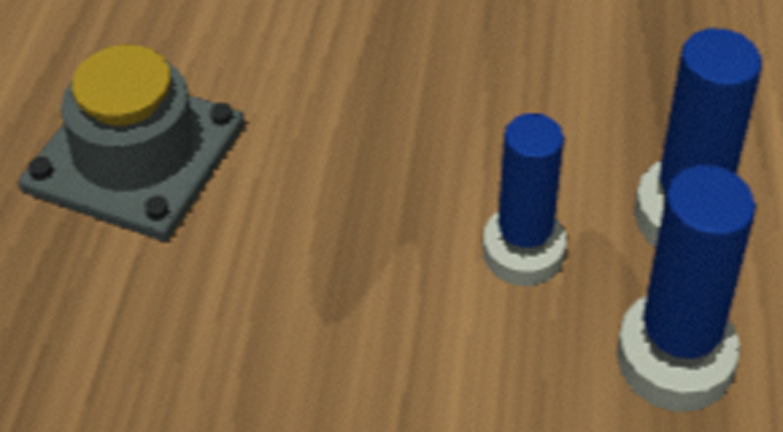

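The crops confirm it. The slim small tool has its top at scene (398.6,204.6) and side (347.8,314.6), and the two larger ones stand behind it. The yellow cap top is at scene (428.6,305) and side (195.2,295.4).

```bash
cat > h.py <<'E'
import numpy as np,cv2
from station import manip
def K(c): f=240/np.tan(np.radians(c["fovy"])/2); return np.array([[f,0,c["cx"]],[0,f,c["cy"]],[0,0,1]])
def P(c): return K(c)@np.c_[c["R"],c["t"]]
def tri(ca,cb,pa,pb):
    X=cv2.triangulatePoints(P(ca),P(cb),np.array(pa,float).reshape(2,1),np.array(pb,float).reshape(2,1)); return (X[:3]/X[3]).ravel()
def onz(c,p,z):
    d=c["R"].T@np.linalg.solve(K(c),[p[0],p[1],1]); o=-c["R"].T@c["t"]; return (o+d*(z-o[2])/d[2])
def proj(c,X): v=P(c)@np.r_[X,1]; return v[:2]/v[2]
E
python3 - <<'E'
from h import *
A=manip.get_calibration("scene");B=manip.get_calibration("side")
for n,a,b,z in(("small",(398.6,204.6),(347.8,314.6),.095),("smallflange",(395,240),(344.4,353.9),.014),("bigA",(366.4,167.9),(417.4,285.7),.13),("bigB",(411.4,164.3),(413.7,339.1),.13),("yel",(428.6,305),(195.2,295.4),.065),("blk",(253,319.5),(255,196),.065)):
    print(n,tri(A,B,a,b).round(4),onz(A,a,z).round(4),onz(B,b,z).round(4))
E
```

```text
small [0.4465 0.1635 0.093 ] [0.4508 0.1624 0.095 ] [0.446  0.1644 0.095 ]
smallflange [0.446  0.1648 0.0115] [0.4497 0.1636 0.014 ] [0.4457 0.1662 0.014 ]
bigA [0.3588 0.13   0.1256] [0.3674 0.1274 0.13  ] [0.3593 0.134  0.13  ]
bigB [0.3659 0.2187 0.1244] [0.3758 0.214  0.13  ] [0.3668 0.2232 0.13  ]
yel [0.6667 0.1276 0.0616] [0.6705 0.1261 0.065 ] [0.665  0.1301 0.065 ]
blk [ 0.6304 -0.126   0.0603] [ 0.6351 -0.126   0.065 ] [ 0.6288 -0.1199  0.065 ]
```

Emit:
arm_command(rows=[[[27,-47,5],0.037,-1],[[27,-47,5],0.037,-1],[[27,-47,5],0.037,-1],[[27,-47,5],0.037,-1],[[27,-47,5],0.037,-1],[[27,-47,5],0.037,-1],[[27,-47,5],0.037,-1],[[27,-47,5],0.037,-1],[[26,-50,0],0.037,-1],[[0,0,0],0,-1]], squeeze=60)

```text
t: 1.35
tcp_pos: [0.4505, 0.1607, 0.2518]
tool_rot: [0.005, 1.0, -0.0, 0.0]
force: [-0.2, -0.2, 0.0]
finger_gap: 1.003
```

Run:
```python
from h import *
s=manip.sense(); print({k:s[k] for k in("t","tcp_pos","tool_rot","force","qd")})
c=manip.get_calibration("wrist"); im=manip.snapshot("wrist"); cv2.imwrite("pics/w1.png",im)
np.savez("w1.npz",**{k:c[k] for k in c}); print(-c["R"].T@c["t"],c["R"][2])
for X in((.448,.1635,.095),(.6675,.128,.065),(.448,.1635,0.014)): print(proj(c,X))
```

```text
{'t': 1.35, 'tcp_pos': array([0.45048319, 0.16072842, 0.25180398]), 'tool_rot': array([ 4.98805568e-03,  9.99987428e-01, -3.42952154e-04,  3.82065204e-04]), 'force': array([-0.18848046, -0.16884116,  0.0262142 ]), 'qd': array([ 0.07334959, -0.00998468,  0.02989087,  0.03795267,  0.02144928,
        0.03605164])}
[0.36510392 0.16394467 0.41428995] [ 0.32975056 -0.00264232 -0.9440644 ]
[316.50330067 210.10364876]
[289.96652099 375.09110246]
[316.40301577 192.76329153]
```

View pics/w1.png

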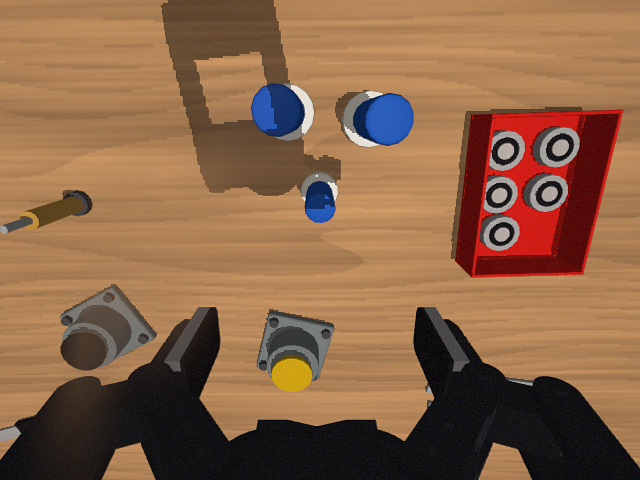

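The wrist view shows the small tool's top near (320,207) and the yellow cap top near (291.5,375), both close to prediction. I'll refine these in a crop and with ellipse fits.

Run:
```python
from h import *
c=dict(np.load("w1.npz")); im=cv2.imread("pics/w1.png")
cv2.imwrite("pics/w1c.png",cv2.resize(im[160:240,270:370],None,fx=7,fy=7,interpolation=cv2.INTER_CUBIC))
h=cv2.cvtColor(im,cv2.COLOR_BGR2HSV)
m=cv2.inRange(h,(20,150,90),(34,255,255)); m[:340]=0;m[:,:260]=0;m[:,330:]=0
cs,_=cv2.findContours(m,0,1); k=max(cs,key=cv2.contourArea); e=cv2.fitEllipse(k); print(e)
for z in(.064,.066): print(onz(c,e[0],z))
for p in((320,207),(320,210)): print(onz(c,p,.095))
# predicted ellipse extents
for X in((.448,.1635),): 
  for z,r in((.095,.015),(.014,.022)):
    q=np.array([proj(c,(X[0]+r*np.cos(t),X[1]+r*np.sin(t),z)) for t in np.linspace(0,6.28,60)]); print(z,q.min(0),q.max(0))
```

```text
((291.3404846191406, 373.3382568359375), (35.82175827026367, 39.9704704284668), 89.761474609375)
[0.66569361 0.12971165 0.064     ]
[0.66397738 0.12990711 0.066     ]
[0.44499372 0.16686431 0.095     ]
[0.4479361  0.16684186 0.095     ]
0.095 [300.80309364 194.64027129] [332.1984603  225.12252171]
0.014 [297.72014705 173.99417227] [335.08046535 210.8890926 ]
```

View pics/w1c.png

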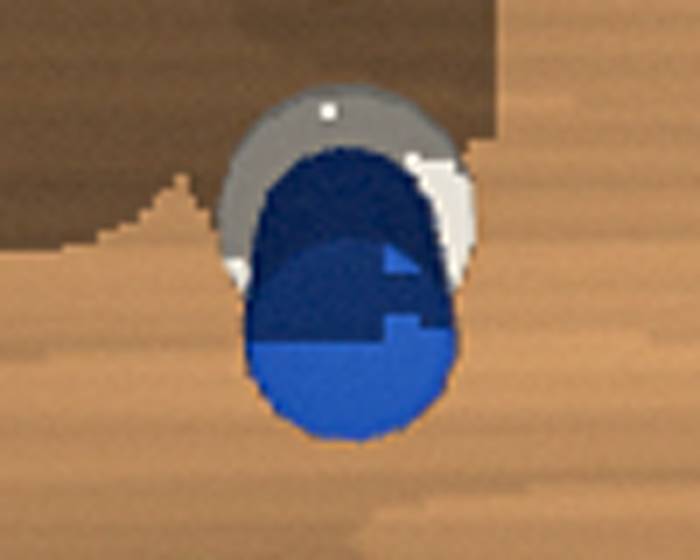

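Emit:
arm_command(rows=[[[-4,4,0],0,-1],[[0,0,-40],0,-1],[[0,0,-40],0,-1],[[0,0,-40],0,-1],[[0,0,0],0,-1],[[0,0,0],0,-1]])

```text
t: 2.15
tcp_pos: [0.4447, 0.169, 0.1329]
tool_rot: [0.001, 1.0, 0.0, 0.001]
force: [0.6, -0.1, 0.7]
finger_gap: 1.005
```

Run:
```python
from h import *
s=manip.sense(); print({k:s[k] for k in("t","tcp_pos","tool_rot","force","qd")})
c=manip.get_calibration("wrist"); im=manip.snapshot("wrist"); cv2.imwrite("pics/w2.png",im)
np.savez("w2.npz",**{k:c[k] for k in c})
for X in((.4465,.165,.095),): 
  for z,r in((.095,.015),(.014,.022)):
    q=np.array([proj(c,(X[0]+r*np.cos(t),X[1]+r*np.sin(t),z)) for t in np.linspace(0,6.28,60)]); print(z,q.min(0),q.max(0),proj(c,(X[0],X[1],z)))
    cv2.polylines(im,[q.astype(int)],True,(0,255,0),1)
cv2.imwrite("pics/w2o.png",im)
```

```text
{'t': 2.15, 'tcp_pos': array([0.44469348, 0.16899446, 0.13287079]), 'tool_rot': array([9.77826391e-04, 9.99999307e-01, 1.33862903e-04, 6.41264056e-04]), 'force': array([ 0.58996075, -0.1032464 ,  0.65510566]), 'qd': array([-0.01128492, -0.02060348, -0.01748455, -0.00071284, -0.00514901,
       -0.00218371])}
0.095 [282.36182066 241.77868884] [329.74654965 285.31881834] [306.06385098 264.02919043]
0.014 [282.81705941 200.93655342] [334.26533711 250.08472349] [308.5502253  226.10064375]
```

View pics/w2o.png

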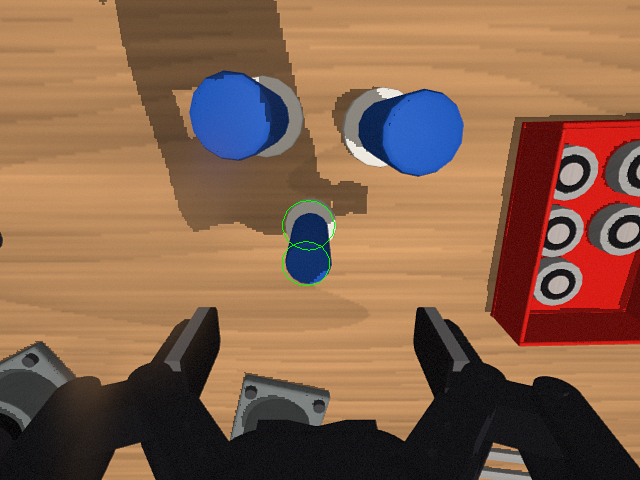

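The overlay of the predicted tool at (0.4465, 0.165) fits within about 1.5 px. I'll descend and grip.

Emit:
arm_command(rows=[[[2,-3,0],0,-1],[[0,0,-36],0,-1],[[0,0,-36],0,-1],[[0,0,0],0,-1],[[0,0,0],0,-0.5],[[0,0,0],0,0],[[0,0,0],0,0.3],[[0,0,0],0,1],[[0,0,0],0,1],[[0,0,0],0,1]])

```text
t: 3.45
tcp_pos: [0.4475, 0.1648, 0.0613]
tool_rot: [0.002, 1.0, 0.0, 0.001]
force: [-0.4, -1.2, 6.7]
finger_gap: 0.32
```

Run:
```python
from h import *
s=manip.sense(); print({k:s[k] for k in("t","tcp_pos","tool_rot","force","finger_gap")})
im=manip.snapshot("wrist"); cv2.imwrite("pics/w3.png",im)
im=manip.snapshot("side"); cv2.imwrite("pics/s3.png",im)
```

```text
{'t': 3.45, 'tcp_pos': array([0.44749647, 0.16483228, 0.06126776]), 'tool_rot': array([1.76104574e-03, 9.99997500e-01, 1.53942478e-05, 1.37798210e-03]), 'force': array([-0.41527947, -1.19073641,  6.71432188]), 'finger_gap': 0.3199539569352239}
```

View pics/w3.png

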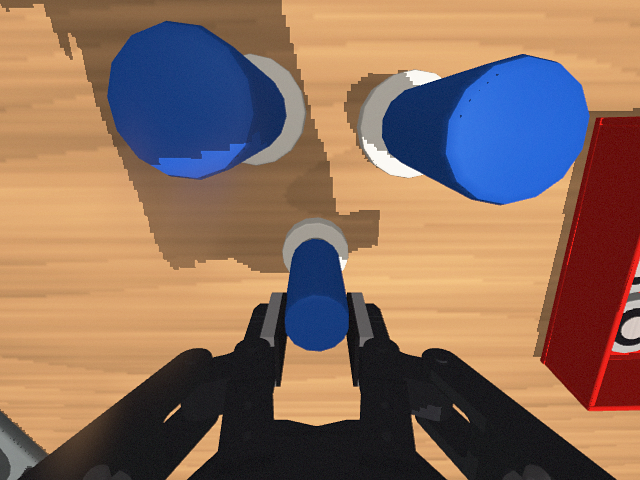

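View pics/s3.png

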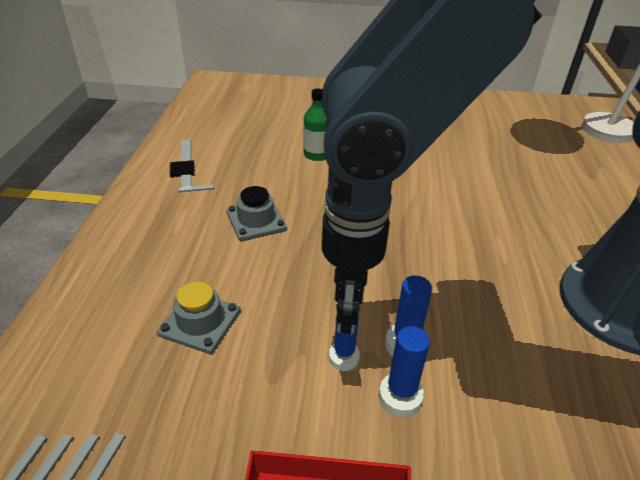

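The tool is gripped upright between the pads. I'll lift it and carry it above the yellow cap.

Emit:
arm_command(rows=[[[0,0,10],0,1],[[0,0,40],0,1],[[0,0,40],0,1],[[44,-7,0],0,1],[[44,-8,0],0,1],[[44,-7,0],0,1],[[44,-8,0],0,1],[[43,-7,0],0,1],[[0,0,0],0,1],[[0,0,0],0,1]], squeeze=80)

```text
t: 4.8
tcp_pos: [0.6638, 0.128, 0.1493]
tool_rot: [0.002, 1.0, 0.0, -0.002]
force: [-0.3, 0.6, -2.2]
finger_gap: 0.318
```

Run:
```python
from h import *
s=manip.sense(); print({k:s[k] for k in("t","tcp_pos","tool_rot","force","finger_gap")})
for n in("wrist","side","scene"):
    im=manip.snapshot(n); cv2.imwrite(f"pics/{n}4.png",im)
a=cv2.imread("pics/scene4.png"); b=cv2.imread("pics/side4.png")
cv2.imwrite("pics/c4.png",np.hstack([cv2.resize(a[190:370,370:500],None,fx=3,fy=3,interpolation=2),cv2.resize(b[170:350,130:260],None,fx=3,fy=3,interpolation=2)]))
```

```text
{'t': 4.8, 'tcp_pos': array([0.6638267 , 0.12800501, 0.14928432]), 'tool_rot': array([ 1.92012373e-03,  9.99996824e-01,  8.10387403e-05, -1.63080173e-03]), 'force': array([-0.2907974 ,  0.56894493, -2.19150398]), 'finger_gap': 0.31778254701738384}
```

View pics/c4.png

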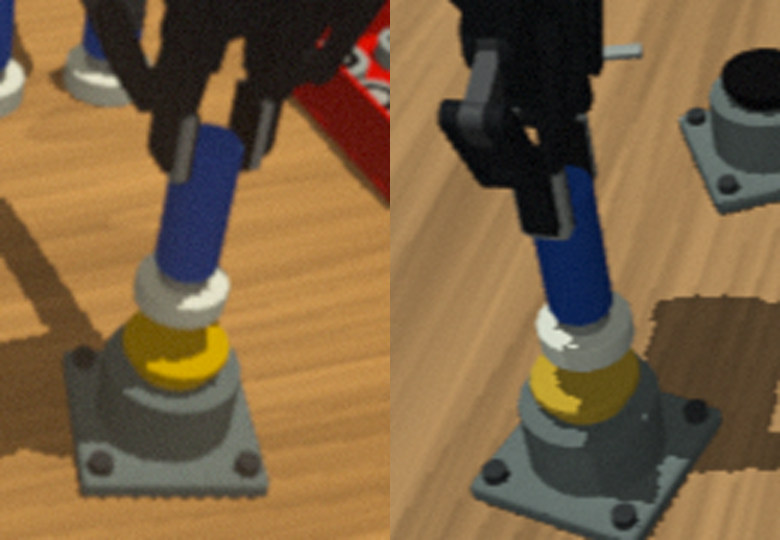

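View pics/wrist4.png

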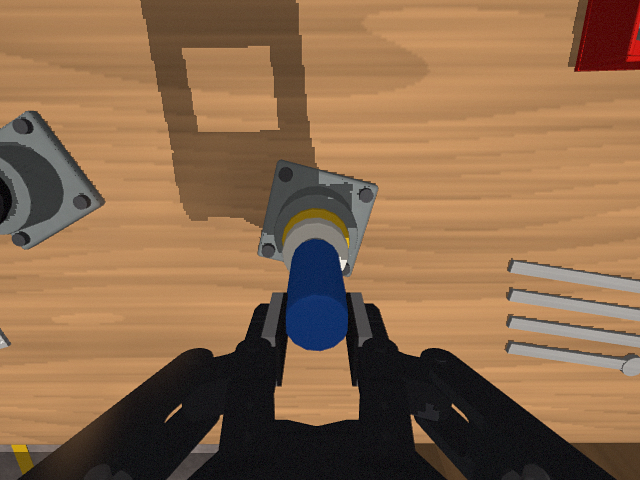

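```bash
cat > fit.py <<'E'
from h import *
from scipy.optimize import least_squares
A=manip.get_calibration("scene");B=manip.get_calibration("side")
th=np.linspace(0,2*np.pi,120)
def ext(c,X,r,hgt):
    q=np.array([proj(c,(X[0]+r*np.cos(t),X[1]+r*np.sin(t),X[2]+dz)) for t in th for dz in(0,hgt)]); return q[:,0].min(),q[:,0].max(),q[:,1].max()
def fit(r,hgt,ea,eb,x0):
    f=lambda X: np.r_[np.subtract(ext(A,X,r,hgt),ea),np.subtract(ext(B,X,r,hgt),eb)]
    s=least_squares(f,x0,diff_step=1e-4); return s.x.round(4),s.fun.round(1)
E
python3 - <<'E'
from fit import *
print("face",fit(.022,.014,(414.7,446.7,299.3),(178.3,211.3,293.3),[.665,.128,.08]))
print("cap",fit(.026,.006,(411,446,320.3),(176,212.7,310.7),[.665,.128,.06]))
E
```

```text
face (array([0.6619, 0.128 , 0.0902]), array([-0.5,  0.1, -0.2, -0.4,  0.1,  0.3]))
cap (array([0.6676, 0.1274, 0.0577]), array([-0.9,  0.6, -0.2, -0.5,  0.2,  0.3]))
```

Emit:
arm_command(rows=[[[5,0,0],0,1],[[0,0,-14],0,1],[[0,0,0],0,1],[[0,0,0],0,1]])

```text
t: 5.45
tcp_pos: [0.6701, 0.1279, 0.1354]
tool_rot: [0.002, 1.0, -0.0, -0.001]
force: [-0.2, -0.9, -1.4]
finger_gap: 0.314
```

Run:
```python
from h import *
s=manip.sense(); print({k:s[k] for k in("t","tcp_pos","tool_rot","force","finger_gap")})
for n in("side","scene"):
    im=manip.snapshot(n); cv2.imwrite(f"pics/{n}5.png",im)
a=cv2.imread("pics/scene5.png"); b=cv2.imread("pics/side5.png")
cv2.imwrite("pics/c5.png",np.hstack([cv2.resize(a[230:340,395:460],None,fx=5,fy=5,interpolation=2),cv2.resize(b[210:320,165:230],None,fx=5,fy=5,interpolation=2)]))
```

```text
{'t': 5.45, 'tcp_pos': array([0.67014438, 0.12788399, 0.13535612]), 'tool_rot': array([ 1.89693184e-03,  9.99998055e-01, -1.24360804e-05, -5.39526154e-04]), 'force': array([-0.18153604, -0.86885625, -1.40912769]), 'finger_gap': 0.3141197315888463}
```

View pics/c5.png

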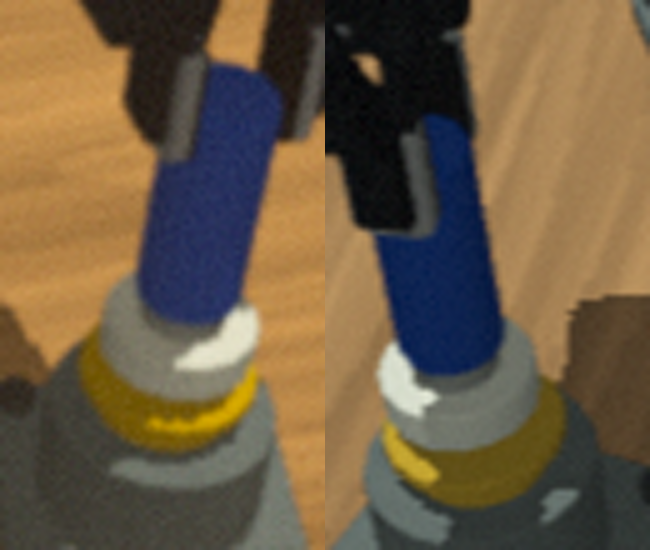

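Run:
```python
from fit import *
r,_=fit(.022,.014,(415.2,447.2,310.6),(175.4,207.6,300.4),[.665,.128,.08]);print("face",r,_)
print("cap",fit(.026,.006,(411,447,320.6),(176.2,213,311.6),[.665,.128,.06]))
a=cv2.imread("pics/scene5.png"); b=cv2.imread("pics/side5.png")
for c,im in((A,a),(B,b)):
  for rad,z in((.022,0),(.022,.014),(.015,.022),(.015,.095)):
    q=np.array([proj(c,(r[0]+rad*np.cos(t),r[1]+rad*np.sin(t),r[2]+z)) for t in th])
    cv2.polylines(im,[np.round(q*16).astype(np.int32)],True,(0,255,0),1,cv2.LINE_AA,4)
cv2.imwrite("pics/o5.png",np.hstack([cv2.resize(a[230:340,395:460],None,fx=5,fy=5,interpolation=2),cv2.resize(b[210:320,165:230],None,fx=5,fy=5,interpolation=2)]))
```

```text
face [0.6689 0.1278 0.0747] [-0.5 -0.  -0.3 -0.6  0.2  0.3]
cap (array([0.6672, 0.1283, 0.0567]), array([-0.5, -0. , -0.3, -0.5,  0. ,  0.3]))
```

View pics/o5.png

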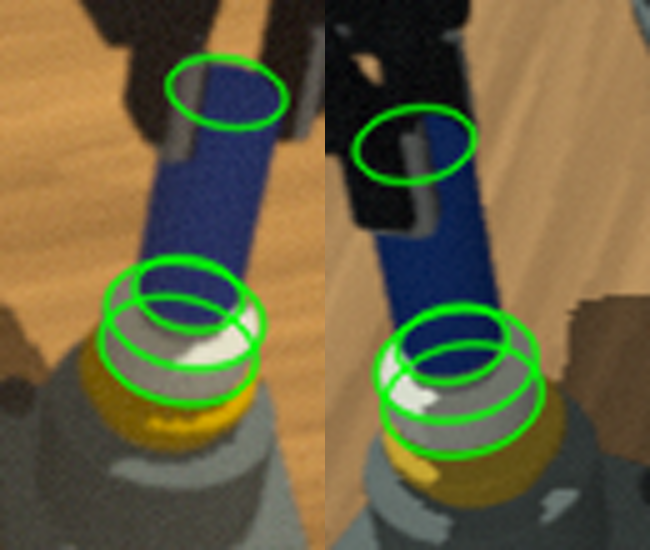

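The tool is upright and within 2 mm of the cap centre, so I'll trim x by 1.5 mm and descend gently.

Emit:
arm_command(rows=[[[-1.5,0,0],0,1],[[0,0,-4],0,1],[[0,0,-3],0,1],[[0,0,-2],0,1],[[0,0,-2],0,1],[[0,0,0],0,1]])

```text
t: 6.3
tcp_pos: [0.6696, 0.1279, 0.1263]
tool_rot: [0.002, 1.0, -0.0, 0.001]
force: [-1.3, -0.8, 5.4]
finger_gap: 0.314
```

Emit:
arm_command(rows=[[[0,0,-2],0,1],[[0,0,-2],0,1],[[0,0,0],0,1],[[0,0,0],0,1]])

```text
t: 6.8
tcp_pos: [0.6696, 0.1279, 0.1224]
tool_rot: [0.002, 1.0, 0.0, 0.001]
force: [-0.7, -0.2, 4.9]
finger_gap: 0.317
```

Emit:
arm_command(rows=[[[0,0,-2],0,1],[[0,0,-2],0,1],[[0,0,0],0,1],[[0,0,0],0,1]])

```text
t: 7.3
tcp_pos: [0.6696, 0.1279, 0.1184]
tool_rot: [0.002, 1.0, 0.0, 0.001]
force: [-1.7, -0.2, 5.1]
finger_gap: 0.314
```

Run:
```python
from h import *
s=manip.sense(); print({k:s[k] for k in("t","tcp_pos","tool_rot","force","ft_torque","finger_gap")})
for n in("side","scene"):
    im=manip.snapshot(n); cv2.imwrite(f"pics/{n}6.png",im)
a=cv2.imread("pics/scene6.png"); b=cv2.imread("pics/side6.png")
cv2.imwrite("pics/c6.png",np.hstack([cv2.resize(a[230:340,395:460],None,fx=5,fy=5,interpolation=2),cv2.resize(b[210:320,165:230],None,fx=5,fy=5,interpolation=2)]))
```

```text
{'t': 7.3, 'tcp_pos': array([0.66962219, 0.12789907, 0.11838171]), 'tool_rot': array([1.86307924e-03, 9.99997849e-01, 1.66998003e-06, 9.11555312e-04]), 'force': array([-1.65547377, -0.20948551,  5.09236708]), 'ft_torque': array([-0.00295907,  0.24440263, -0.01888133]), 'finger_gap': 0.31437254435531387}
```

View pics/c6.png

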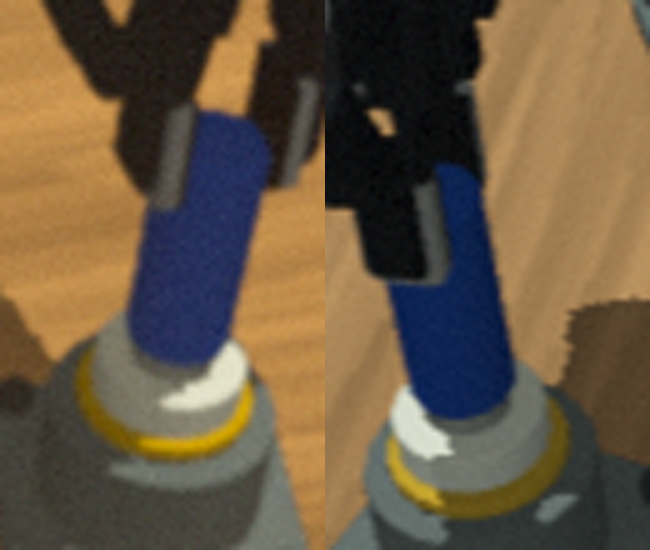

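The face is seated concentrically on the cap: the yellow ring looks even, and the cap is nearly flush. I'll keep going to the hard stop.

Emit:
arm_command(rows=[[[0,0,-1],0,1],[[0,0,-1],0,1],[[0,0,0],0,1]])

```text
t: 7.78
tcp_pos: [0.67, 0.1279, 0.1174]
tool_rot: [0.002, 1.0, -0.0, 0.001]
force: [-2.5, -0.6, 9.4]
finger_gap: 0.315
```

Emit:
arm_command(rows=[[[0,0,-1],0,1],[[0,0,0],0,1],[[0,0,0],0,1]])

```text
t: 8.15
tcp_pos: [0.6703, 0.1279, 0.1174]
tool_rot: [0.002, 1.0, -0.0, 0.002]
force: [-3.9, -0.2, 13.2]
finger_gap: 0.318
```

Emit:
arm_command(rows=[[[0,0,-1],0,1],[[0,0,-1],0,1],[[0,0,0],0,1],[[0,0,0],0,1]])

```text
t: 8.65
tcp_pos: [0.671, 0.1279, 0.1173]
tool_rot: [0.002, 1.0, -0.0, 0.003]
force: [-4.4, -0.0, 20.6]
finger_gap: 0.316
```

Run:
```python
from h import *
s=manip.sense(); print({k:s[k] for k in("t","tcp_pos","tool_rot","force","ft_torque","finger_gap")})
for n in("side","scene"):
    im=manip.snapshot(n); cv2.imwrite(f"pics/{n}7.png",im)
a=cv2.imread("pics/scene7.png"); b=cv2.imread("pics/side7.png")
cv2.imwrite("pics/c7.png",np.hstack([cv2.resize(a[230:340,395:460],None,fx=5,fy=5,interpolation=2),cv2.resize(b[210:320,165:230],None,fx=5,fy=5,interpolation=2)]))
```

```text
{'t': 8.65, 'tcp_pos': array([0.67097617, 0.1278732 , 0.11727347]), 'tool_rot': array([ 1.80444309e-03,  9.99994102e-01, -5.52908017e-05,  2.92177262e-03]), 'force': array([-4.40639695, -0.03677319, 20.59476883]), 'ft_torque': array([-0.05559988,  0.97122578,  0.02818082]), 'finger_gap': 0.3156513496426775}
```

View pics/c7.png

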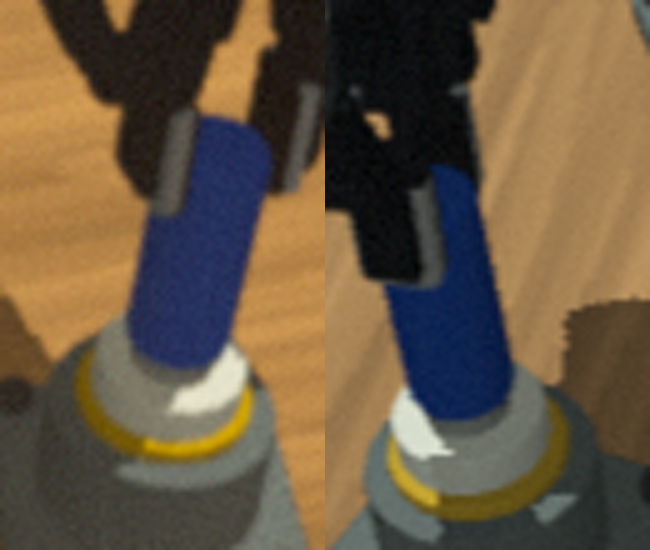

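The arm hit the hard stop: TCP z stayed at 0.1173–0.1174, which matches the predicted home height of 0.1173, while the force rose to 20 N. Now I'll lift straight up and carry the tool to a free bench spot.

Emit:
arm_command(rows=[[[0,0,4],0,1],[[0,0,20],0,1],[[0,0,25],0,1],[[-35,8,0],0,1],[[-35,8,0],0,1],[[-35,8,0],0,1],[[-35,8,0],0,1],[[0,0,0],0,1],[[0,0,0],0,1]])

```text
t: 9.88
tcp_pos: [0.5299, 0.1599, 0.1608]
tool_rot: [0.002, 1.0, 0.0, 0.001]
force: [0.5, 0.9, -2.3]
finger_gap: 0.311
```

Run:
```python
from h import *
s=manip.sense(); print({k:s[k] for k in("t","tcp_pos","tool_rot","force","finger_gap")})
for n in("side","scene","wrist"):
    im=manip.snapshot(n); cv2.imwrite(f"pics/{n}8.png",im)
a=cv2.imread("pics/scene8.png"); b=cv2.imread("pics/side8.png")
cv2.imwrite("pics/c8.png",np.hstack([cv2.resize(a[190:370,350:480],None,fx=3,fy=3,interpolation=2),cv2.resize(b[210:390,150:280],None,fx=3,fy=3,interpolation=2)]))
```

```text
{'t': 9.875, 'tcp_pos': array([0.52992922, 0.15992658, 0.16083157]), 'tool_rot': array([1.81766246e-03, 9.99998061e-01, 9.19891907e-06, 7.58089894e-04]), 'force': array([ 0.4754422 ,  0.86728206, -2.28043663]), 'finger_gap': 0.31053107752533216}
```

View pics/c8.png

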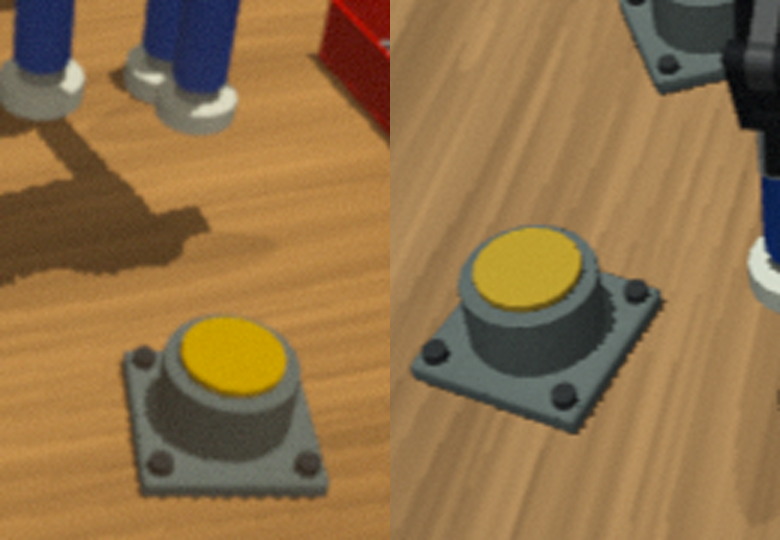

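View pics/wrist8.png

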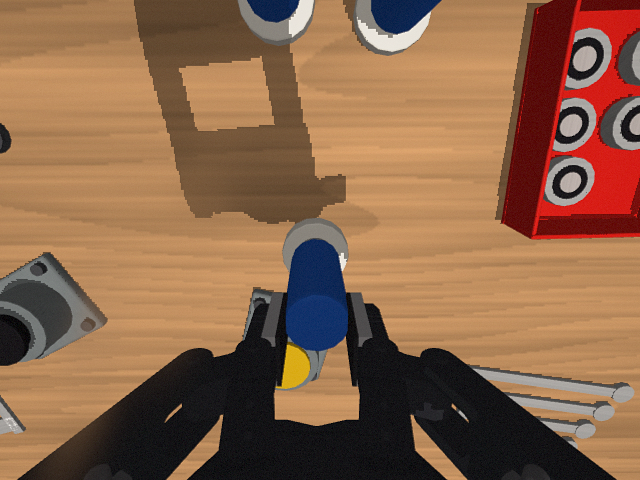

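The yellow cap now sits flat on its housing and the tool hasn't moved in the grip. Next I'll lower it to the bench, slowly at the end.

Emit:
arm_command(rows=[[[0,0,-40],0,1],[[0,0,-40],0,1],[[0,0,-10],0,1],[[0,0,-4],0,1],[[0,0,-3],0,1],[[0,0,0],0,1],[[0,0,-1.5],0,1],[[0,0,0],0,1],[[0,0,0],0,1]])

```text
t: 11.15
tcp_pos: [0.5291, 0.1599, 0.0626]
tool_rot: [0.002, 1.0, 0.0, 0.0]
force: [0.2, -1.1, -2.3]
finger_gap: 0.314
```

Emit:
arm_command(rows=[[[0,0,-1],0,1],[[0,0,-0.5],0,1],[[0,0,0],0,1],[[0,0,0],0,1]])

```text
t: 11.65
tcp_pos: [0.5294, 0.1599, 0.0614]
tool_rot: [0.002, 1.0, 0.0, 0.0]
force: [0.2, 0.3, 5.4]
finger_gap: 0.312
```

The tool is on the bench (force +5 N), so I'll release and raise.

Emit:
arm_command(rows=[[[0,0,0],0,1],[[0,0,0],0,0.2],[[0,0,0],0,0],[[0,0,0],0,-0.5],[[0,0,0],0,-1],[[0,0,0],0,-1],[[0,0,0],0,-1],[[0,0,0],0,-1]], squeeze=20)

```text
t: 12.65
tcp_pos: [0.529, 0.1599, 0.0609]
tool_rot: [0.002, 1.0, 0.0, 0.0]
force: [-0.6, 0.5, 0.0]
finger_gap: 1.003
```

Emit:
arm_command(rows=[[[0,0,15],0,-1],[[0,0,40],0,-1],[[0,0,40],0,-1],[[0,0,40],0,-1],[[-50,0,20],0,-1],[[-50,0,0],0,-1],[[0,0,0],0,-1],[[0,0,0],0,-1]])

```text
t: 13.65
tcp_pos: [0.4301, 0.16, 0.217]
tool_rot: [0.002, 1.0, 0.0, 0.002]
force: [0.6, -0.3, 0.4]
finger_gap: 0.998
```

Run:
```python
from h import *
s=manip.sense(); print({k:s[k] for k in("t","tcp_pos","force","finger_gap")})
for n in("side","scene"):
    im=manip.snapshot(n); cv2.imwrite(f"pics/{n}9.png",im)
A=manip.get_calibration("scene");B=manip.get_calibration("side")
print("yellow",tri(A,B,(427.8,308.5),(195.3,299.3)))
```

```text
{'t': 13.65, 'tcp_pos': array([0.43006307, 0.16000673, 0.21704106]), 'force': array([ 0.55083275, -0.34216192,  0.39842458]), 'finger_gap': 0.9976392537948761}
yellow [0.66706163 0.1278225  0.0540412 ]
```

View pics/side9.png

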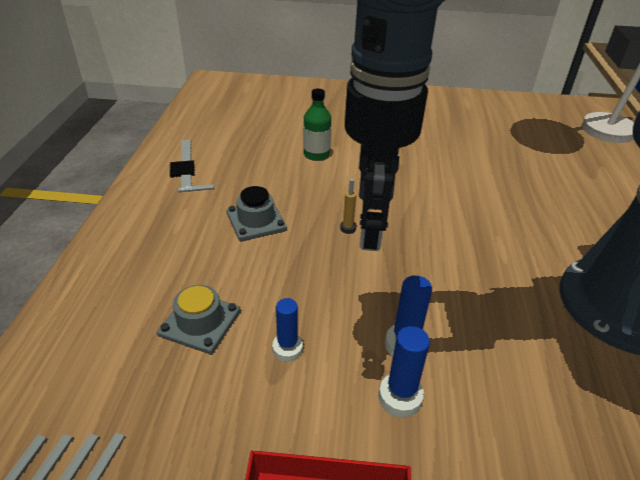

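View pics/scene9.png

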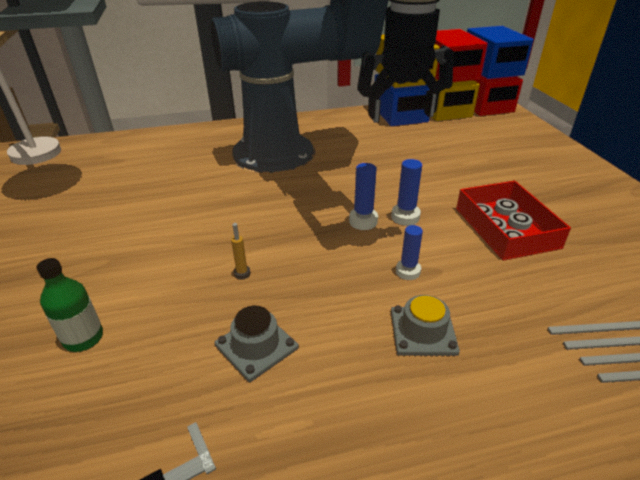

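The tool stands upright and free at side (287,330) and scene (411,252). The yellow cap is flush at scene (428,308), and the black cap and the larger tools haven't moved. The gripper is clear, so I'll hand in.

```bash
python3 -c "
from station import manip
print(manip.sign_off())"
```

```text
the job is handed in; nothing more can be done
None
```

The yellow cap is snapped fully home, and the small blue-handled tool is back standing upright on the bench, released with the gripper clear. I handed the job in at about 13.8 s.

- **Press:** I centred the tool's white face on the cap to within about 2 mm and pressed straight down. The cap stopped at the height expected for home while the wrist force rose to about 21 N. The pads stayed on the handle, and the tool did not shift in the grip.
- **Cap height:** Before the press, the cameras put the cap top at 61.6 mm. Afterwards they gave 54.0 mm, and the rim looks flat on the housing. Both readings are low: the true values should be 64–66 mm and 56 mm. The cameras also read the 95 mm tool about 2 mm short, so I put this down to camera calibration. The stop height of the arm matched home to about 0.1 mm.
- **Left alone:** The black cap, the two larger blue tools and the brass punch look unmoved in the last pictures.
- **Small disagreement:** During the final push the arm drifted about 1.4 mm in x. The tool still looked upright and centred on the cap.

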